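# Latch the open feeding flap shut

### The arm

A 6-joint arm with a two-finger parallel gripper is mounted at the origin on the work surface. World frame = base frame: x ahead of the robot, y to its left, z up, the work surface at z = 0. Lengths are in mm, angles in rad, forces in N, time in s.
With the tool pointing down it reaches from about 325 to 875 mm from the base axis. Payload 4.4 kg.
Tool frame: the origin (TCP) lies on the centre line of the jaws, within the pads' length; the fingertips stand ahead of it and the grasp point (between the pads) lies 6 mm ahead of it (ctrl.tcp_to_tips is the z of the fingertips in the tool frame, in mm); z points along the fingers, y is the direction in which the jaws open and shut (so a half turn about z gives the same grasp; the last joint's range is limited). The gripper opens to 85 mm and grips with 20 to 120 N. Pads are 22 mm wide; open, the fingers measure 114 mm over their backs; the gripper's body (76 mm by 85 mm) begins 54 mm behind the grasp point. The pads swing forward as they close: fully open they stand 13 mm farther back than shut.
Start: joints at [1.129, 0.207, 1.542, -0, 1.393, -0.15], TCP at [164.873, 550.858, 256.282] pointing down, gripper open.
Joint ranges: [-2.73, 2.73], [-0.86, 2.22], [0.23, 2.46], [-1.11, 4.25], [0.08, 2.63], [-2.82, 2.82]. Speed limits (rad/s): [2.79, 2.79, 3.14, 3.14, 3.14, 3.14].

### API

Orientations are given as a 3x3 rotation matrix whose columns are the frame's x, y, z axes.
In Python, from plant import ctrl, sensors, optics gives the robot as it stands. Calls block until the motion is done:
- ctrl.move_ptp(position, orientation): joint-space move of the TCP to a pose.
- ctrl.move_l(position, rot=None, vel=150, threshold=None): straight line of the TCP; rot=None keeps the orientation; vel is the mean speed in mm/s. With threshold (N) it stops when the force on the tool has changed by that much, and returns True; else False.
- ctrl.set_joints(angles): joint-space move.
- ctrl.gripper_to(opening, force=None): finger opening in mm; force is the grip in N (None keeps the last); returns when the fingers have stopped.
- ctrl.hold(seconds).
- ctrl.solve_ik(position, orientation): joint angles nearest the present ones, or None.
- sensors.read_state(): the state.
- optics.grab_frame(name): name is "scene" or "top"; returns (picture, depth): 420x560x3 uint8, red, green, blue; 420x560 float32, mm along the optical axis (not along the pixel's ray), 0 where there is no reading.
- optics.camera_params(name): a dict with "mtx" (3x3 intrinsics, pixels), "k1" (the pictures are not rectified: a ray, as slopes to the right and down, at radius r is drawn at 1 + k1 r^2 times it, then the intrinsics apply), "R" (3x3) and "t" (3): a world point X has camera coordinates R X + t. Camera axes: x right, y down, z forward; pixel columns grow to the right and rows downward; lengths in mm; the calibration is good to about 2 mm. A picture is of the moment at which its call begins. camera_params takes no time and is no camera call.
A pose or a line that the arm cannot do raises ctrl.MotionError and nothing moves.
- ctrl.finish_job(): hands the job in, once; it reports no verdict.
The state is a dict: "t": time; "q": joint angles; "qvel": joint speeds; "tau": joint torques, N m; "eef_pos": TCP position; "eef_rot": TCP orientation; "force": force on the tool from outside, world axes, zero at the start; "wrist_torque": the same for the moment, N m; "grip_width": finger opening in mm.
Only numpy, scipy, OpenCV 4.12 (cv2) and the standard library are available. Lean on these libraries where they do the work, as an engineer would, in place of code of your own. Each camera call takes 0.05 s, during which the arm holds its last target.

### The job

Feeding is over, but one of the three small bee boxes still has its feeding flap standing open. Press that flap down past flush until its push-push latch catches and it stays shut when you let go; check it, and press again if it sprang back up. The other two flaps are already latched shut: do not pop them open.

Things in the scene. Friction and masses are not known exactly. Their poses are not given: they have to be found in the camera images.
- flap_a (a joint): Angle (rad) of the flap standing open at the start, on any of the three boxes. 0 to 0.03: latched shut, flush with the box top, 120 mm above the table; 0.5: open, free edge 50 mm up; -0.1: stop below flush. Sprung to open. Pressed past -0.07 (6 mm below flush at the press point) and let go, it latches; less, it springs up again. Slow pressing takes up to 8 N; the stop is 8.5 mm below flush.
- flap_a_press (a point): Press point of that flap: top face, mid-width, 85 mm from the hinge axis, 25 mm from the free edge (which faces the robot). Moves and tilts with the flap. x: along the flap to the hinge; y: level, along the hinge; z: out of the top. The hinge axis is at x +85, z -4 mm here. Rails as high as the box top lie 55 mm either side; the front wall before the free edge is 17 mm lower.
- flap_b (a joint): Angle (rad) of the second box's flap; latched shut at the start; pressed past -0.06 and let go it would open. All three boxes are alike: fixed, plain wood, 160 x 160 mm, 120 mm high, a 110 x 110 x 8 mm plywood flap let into the top, hinged on the edge away from the robot. They stand side by side across the robot's front, 200 to 590 mm between centres.
- flap_c (a joint): Angle (rad) of the third box's flap, alike; latched shut at the start.
Things that resemble listed ones, but are neither listed nor needed, are in the scene too. What is shaped like the part that bears flap_a but blue is not meant.

How it is judged (in metres and radians):
At the end, for the whole second after the job is handed in: The flap that stood open is shut and at rest by itself, no more than 0.06 rad (3.4 degrees) above flush nor 0.07 rad below it, and the other two flaps are shut, no more than 0.06 rad above flush (value of joint flap_a between -0.07 and 0.06 rad and velocity of joint flap_a below 0.1 rad/s and value of joint each of flap_b, flap_c below 0.06 rad); the robot touches nothing.
It fails at once if one of the two shut flaps pops open (more than 0.15 rad) (value of joint any of flap_b, flap_c above 0.15 rad).
It also fails if it takes over 32 s, if anything falls off the work surface, if the arm or the gripper's body presses on something with over 40 N, if the wrist force passes 120 N, or if a joint passes its speed limit or range.

## Working session

There is one attempt and no reset: what is moved stays moved. The work goes in short steps, each a Python script; the robot and the scene stay as the last script left them, time stands still between calls to the robot, and variables do not carry over. Pictures are saved under pics/ and viewed, and the job is handed in when it is done.

```bash
ls; mkdir -p pics; python3 - <<'E'
from plant import ctrl, sensors, optics
import cv2,numpy as np
for n in("scene","top"):
    p,d=optics.grab_frame(n); cv2.imwrite(f"pics/{n}0.png",p[:,:,::-1]); np.savez(f"{n}0.npz",p=p,d=d)
    print(n,optics.camera_params(n))
print(ctrl.tcp_to_tips,sensors.read_state())
E
```

```text
pics
scene {'mtx': array([[463.48170569,   0.        , 269.68778182],
       [  0.        , 463.48170569, 210.4410279 ],
       [  0.        ,   0.        ,   1.        ]]), 'k1': 0.05219395378779188, 'R': array([[ 7.10881535e-02,  9.97470037e-01,  4.55377611e-06],
       [ 5.79593593e-01, -4.13030273e-02, -8.13858296e-01],
       [-8.11799077e-01,  5.78583228e-02, -5.81063399e-01]]), 't': array([ -66.94741712, -166.80806705, 1586.43760282])}
top {'mtx': array([[492.80587193,   0.        , 279.47929899],
       [  0.        , 492.80587193, 206.51005537],
       [  0.        ,   0.        ,   1.        ]]), 'k1': -0.09837992899852727, 'R': array([[ 0.00956143, -0.99991293, -0.0090945 ],
       [-0.98896363, -0.00811121, -0.14793629],
       [ 0.14784964,  0.01040861, -0.98895508]]), 't': array([  33.02079315,  455.85327196, 1103.97217809])}
25.0 {'t': 0.1, 'q': array([ 1.12950805e+00,  2.07342222e-01,  1.54283634e+00, -7.05680742e-06,
        1.39347686e+00, -1.50510398e-01]), 'qvel': array([ 1.82667990e-07,  8.15099889e-04, -1.88594818e-03, -6.49390075e-04,
        2.54807124e-04,  8.71716806e-04]), 'tau': array([-7.35754456e-04, -3.84091651e+01, -2.92547536e+01, -1.90077581e-04,
        4.76111614e-03, -1.02579943e-05]), 'eef_pos': array([164.5952304 , 550.27573933, 255.22561362]), 'eef_rot': array([[-9.58021375e-01,  2.86695446e-01, -8.74734204e-04],
       [ 2.86696621e-01,  9.58019602e-01, -1.86811984e-03],
       [ 3.02431061e-04, -2.04048208e-03, -9.99997872e-01]]), 'force': array([ 0.50114456, -0.20724171,  0.36325737]), 'wrist_torque': array([-0.02904585, -0.01293765,  0.03756988]), 'grip_width': 85.37589417798402}
```

View pics/scene0.png

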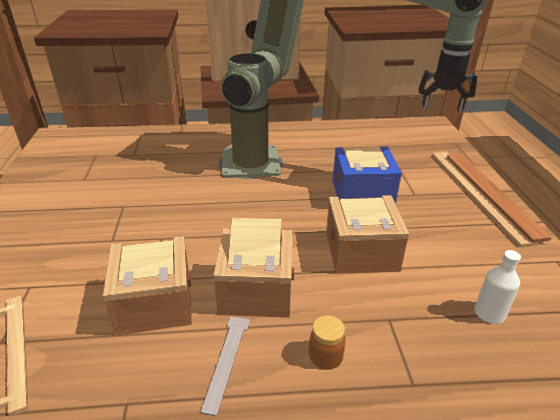

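View pics/top0.png

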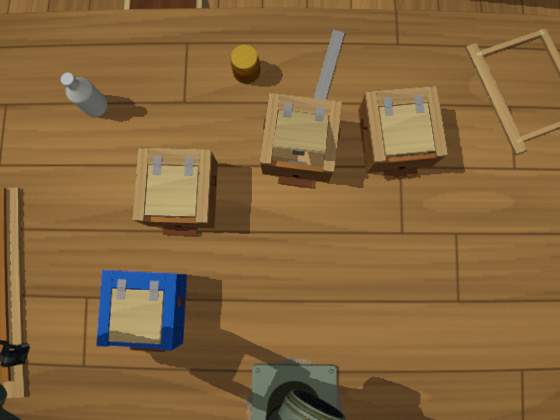

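The scene view shows three wooden boxes. The middle one, at about (256,255) in scene and (301,135) in top, has its flap raised and a dark gap on the robot side. The other two flaps look flush, and the blue box is a decoy. Next I'll take the geometry from depth.

```bash
cat > h.py <<'E'
import cv2,numpy as np
from plant import ctrl, sensors, optics
def cloud(n,d):
    c=optics.camera_params(n); K=c["mtx"]; k=c["k1"]
    v,u=np.mgrid[0:d.shape[0],0:d.shape[1]].astype(float)
    pts=np.stack([u.ravel(),v.ravel()],1)[:,None]
    s=cv2.undistortPoints(pts,K,np.array([k,0,0,0.]),None,None)[:,0] if False else cv2.undistortPoints(pts,K,np.array([k,0,0,0.]))[:,0]
    z=d.ravel(); X=np.c_[s*z[:,None],z]
    W=(X-c["t"])@c["R"]
    W[z==0]=np.nan
    return W.reshape(d.shape+(3,))
E
python3 - <<'E'
from h import *
np.set_printoptions(precision=1,suppress=True,linewidth=200)
for n in("top","scene"):
    f=np.load(n+"0.npz"); W=cloud(n,f["d"]); np.save(n+"W.npy",W)
    pix={"top":[(140,155),(210,155),(140,215),(210,215),(172,190),(270,100),(338,102),(265,168),(333,175),(302,115),(302,140),(300,150),(368,95),(435,95),(408,128),(310,175),(285,175)],
     "scene":[(256,225),(256,245),(240,225),(275,225),(256,258),(225,260),(287,260),(150,260),(365,212),(240,250),(275,250)]}[n]
    for u,v in pix: print(n,(u,v),W[v,u])
# boxes top fit from top cam
f=np.load("top0.npz"); W=np.load("topW.npy")
for nm,(u0,u1,v0,v1) in dict(R=(120,230,135,235),M=(250,350,85,190),L=(352,455,75,180)).items():
    w=W[v0:v1,u0:u1].reshape(-1,3); m=(w[:,2]>95); q=w[m]
    r=cv2.minAreaRect(q[:,:2].astype(np.float32)); print(nm,r,np.percentile(q[:,2],[5,25,50,75,95,99.5]))
E
```

```text
top (140, 155) [553.4 342.  123.8]
top (210, 155) [555.2 188.7 118.5]
top (140, 215) [421.3 334.8 123.7]
top (210, 215) [429.3 191.5  73.2]
top (172, 190) [476.6 268.2 121.3]
top (270, 100) [681.4  59.5 119.3]
top (338, 102) [678.4 -91.4 118.1]
top (265, 168) [538.1  70.3  69.9]
top (333, 175) [538.9 -90.8  -3.1]
top (302, 115) [645.9 -11.4 122.3]
top (302, 140) [577.2 -10.  163. ]
top (300, 150) [554.3  -5.7 167.8]
top (368, 95) [ 694.2 -157.9  122. ]
top (435, 95) [ 696.8 -308.5  122.3]
top (408, 128) [ 619.3 -244.7  121.4]
top (310, 175) [526.6 -32.5  51.8]
top (285, 175) [532.9  24.9  20.6]
scene (256, 225) [572.8  -4.1 163.5]
scene (256, 245) [614.5  -6.4 140.9]
scene (240, 225) [566.7 -39.4 160.8]
scene (275, 225) [576.7  37.8 164.2]
scene (256, 258) [636.3  -7.8 122.8]
scene (225, 260) [634.9 -74.4 120.1]
scene (287, 260) [641.6  58.8 117.6]
scene (150, 260) [ 623.1 -234.4  120.2]
scene (365, 212) [481.5 267.6 119.6]
scene (240, 250) [621.5 -41.4 134.8]
scene (275, 250) [626.1  34.  134.2]
R ((490.2112731933594, 270.3848876953125), (163.61407470703125, 162.83316040039062), 88.61772155761719) [105.2 119.3 120.9 122.3 124.3 126. ]
M ((609.4606323242188, -8.820404052734375), (162.88426208496094, 161.39035034179688), 83.05994415283203) [104.3 120.  122.8 144.4 168.8 173.3]
L ((632.07666015625, -240.34854125976562), (162.5576629638672, 165.5404815673828), 5.522199630737305) [104.5 119.1 120.8 122.2 124.3 126.2]
```

```bash
python3 - <<'E'
from h import *
np.set_printoptions(precision=3,suppress=True,linewidth=200)
a=[]
for n,(u0,u1,v0,v1) in dict(top=(250,350,85,190),scene=(210,300,210,300)).items():
    w=np.load(n+"W.npy")[v0:v1,u0:u1].reshape(-1,3); 
    q=w[(w[:,2]>133)]; A=np.c_[q[:,:2],np.ones(len(q))]
    ok=np.ones(len(q),bool)
    for _ in range(5):
        c=np.linalg.lstsq(A[ok],q[ok,2],rcond=None)[0]; r=q[:,2]-A@c; ok=abs(r)<5
    print(n,len(q),ok.sum(),c,"slope",np.arctan(np.hypot(*c[:2])),"yaw uphill->hinge deg",np.degrees(np.arctan2(-c[1],-c[0])), r[ok].std())
    f=q[ok]; print(cv2.minAreaRect(f[:,:2].astype(np.float32)),f.mean(0),f.max(0))
    t=w[(w[:,2]>110)&(w[:,0]>480)]; R=cv2.minAreaRect(t[:,:2].astype(np.float32)); print(R, cv2.boxPoints(R).tolist())
E
```

```text
top 1618 1548 [ -0.518   0.063 461.296] slope 0.48100313161783176 yaw uphill->hinge deg -6.9301696384883895 1.6330002807584243
((595.145263671875, -7.093914031982422), (111.176025390625, 84.08174896240234), 84.43336486816406) [591.471  -6.989 154.434] [639.679  50.579 175.878]
((609.5628051757812, -8.832839965820312), (162.88426208496094, 161.18458557128906), 83.05994415283203) [[519.7203369140625, -79.94021606445312], [679.723876953125, -99.41629028320312], [699.4052734375, 62.2745361328125], [539.4017333984375, 81.7506103515625]]
scene 1659 1641 [ -0.528   0.065 464.526] slope 0.4889726765858517 yaw uphill->hinge deg -6.964436777750872 1.8214351240749191
((593.6936645507812, -8.026901245117188), (110.1506118774414, 78.41387176513672), 83.53761291503906) [591.646  -7.448 151.572] [636.43   50.06  171.976]
((609.5374755859375, -9.766716003417969), (161.77293395996094, 165.8062286376953), 83.13300323486328) [[517.557861328125, -80.16062927246094], [682.1746826171875, -99.98524475097656], [701.51708984375, 60.627197265625], [536.9002685546875, 80.45181274414062]]
```

Both cameras agree: box yaw is -7°, the hinge is at x≈651 and the flush press point is about (567,-4,120). I'll press with closed fingers pointing down, starting closer to the hinge and following the flap's arc.

```bash
cat >> h.py <<'E'
yaw=np.radians(-7.0); D=np.array([np.cos(yaw),np.sin(yaw),0]); H=np.array([-np.sin(yaw),np.cos(yaw),0])
Z=np.array([0,0,-1.]); ROT=np.c_[np.cross(H,Z),H,Z]
HINGE=np.array([651,-14.2,0.])
def tip(r,z): 
    p=HINGE-D*r; p[2]=z+ctrl.tcp_to_tips; return p
def st(m=""):
    s=sensors.read_state(); print(m,"t%.2f"%s["t"],"tip",(s["eef_pos"]+s["eef_rot"][:,2]*ctrl.tcp_to_tips).round(1),"F",s["force"].round(1),"w%.1f"%s["grip_width"])
E
python3 - <<'E'
from h import *
ctrl.gripper_to(0,20); print(ctrl.tcp_to_tips); st()
ctrl.move_ptp(tip(72,230),ROT); st("above")
print(ctrl.move_l(tip(72,185),vel=100)); st("near")
p,d=optics.grab_frame("scene"); cv2.imwrite("pics/scene1.png",p[:,:,::-1])
E
```

```text
25.0
 t0.87 tip [164.9 550.9 231.3] F [ 0.3  0.2 -0.8] w0.0
above t3.33 tip [579.5  -4.5 230. ] F [ 0.9 -0.5  0.3] w0.0
False
near t3.93 tip [579.6  -5.3 185. ] F [0.1 0.1 0.3] w0.1
```

View pics/scene1.png

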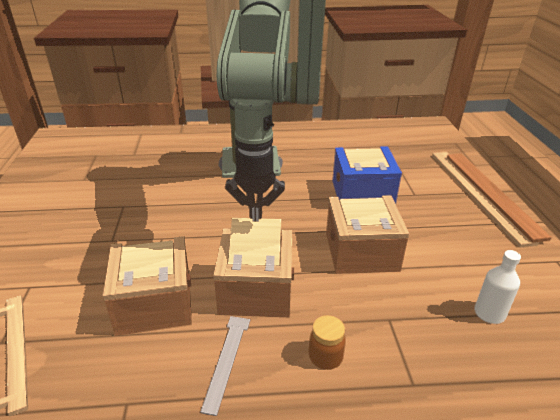

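The closed fingertips are at about (256,217), centred over the open flap. Next is the press.

```bash
python3 - <<'E'
from h import *
print(ctrl.move_l(tip(85,124),vel=50,threshold=25)); st("flush")
print(ctrl.move_l(tip(85,105),vel=10,threshold=12)); st("pressed")
print(ctrl.move_l(tip(85,135),vel=60)); st("up")
print(ctrl.move_l(tip(85,230),vel=150)); st("clear")
p,d=optics.grab_frame("scene"); cv2.imwrite("pics/scene2.png",p[:,:,::-1])
W=cloud("scene",d)
for u,v in[(256,225),(256,245),(256,258),(150,260),(365,212)]: print((u,v),W[v,u].round(1))
E
```

```text
False
flush t5.38 tip [566.5  -3.9 123.8] F [-0.8 -1.2  2.8] w-0.3
True
pressed t6.60 tip [566.2  -3.8 112.1] F [-1.4  0.1  5.6] w0.1
False
up t7.14 tip [566.6  -3.8 135.1] F [-0.  -0.3  0.2] w0.1
False
clear t7.92 tip [565.7  -3.7 228.8] F [-0.2 -1.  -0. ] w-0.0
(256, 225) [3.585e+02 3.200e+00 2.000e-01]
(256, 245) [585.4  -5.5 116.7]
(256, 258) [634.1  -7.7 120.9]
(150, 260) [ 623.  -234.4  120.1]
(365, 212) [480.6 267.9 119. ]
```

View pics/scene2.png

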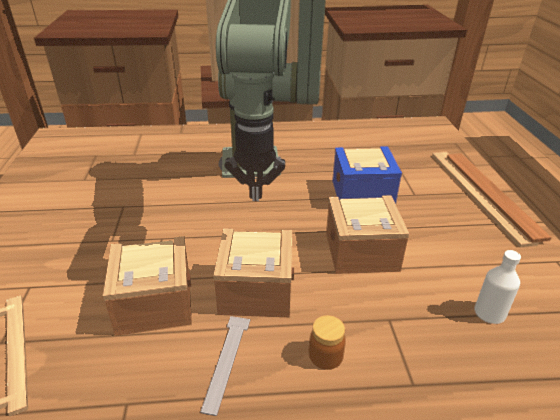

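All three flaps now look flush in the picture; the middle one spans about (230-282, 232-268). I'll wait briefly, fit planes to check the angles, then hand in.

```bash
python3 - <<'E'
from h import *
ctrl.hold(1.0)
p,d=optics.grab_frame("scene"); W=cloud("scene",d)
A={}
for n,(u0,u1,v0,v1) in dict(M=(236,276,238,256),L=(128,168,248,268),R=(348,384,203,218)).items():
    q=W[v0:v1,u0:u1].reshape(-1,3); q=q[np.isfinite(q[:,2])]
    c=np.linalg.lstsq(np.c_[q[:,:2],np.ones(len(q))],q[:,2],rcond=None)[0]; A[n]=-c[0]; print(n,"angle~",-c[0].round(3),"z",q[:,2].mean().round(1),q[:,2].min().round(1),q[:,2].max().round(1))
st()
if max(A.values())<0.08: ctrl.finish_job(); print("done")
E
```

```text
M angle~ 0.005 z 119.6 115.6 123.6
L angle~ 0.001 z 119.7 115.3 122.8
R angle~ -0.001 z 119.5 115.8 123.4
 t9.03 tip [566.5  -3.8 230. ] F [-0.2  0.1 -0.7] w-0.2
the job is handed in; nothing more can be done
done
```

The open flap on the middle wooden box is now latched shut, and I handed the job in at about 9 s. I pressed it with closed fingers until the force jumped at about 8 mm below flush, close to the stop, then let go; one press was enough.

A second after I withdrew, depth plane fits put it at about 0.005 rad and the other two flaps at about 0.001 and -0.001 rad. All three flap tops sat at about 120 mm, and the gripper was about 110 mm clear with no contact force. No check failed or disagreed.

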